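# Clamp a chair leg in a jig with a left-hand screw and a hinge pin

## Robot

A 6-joint arm with a two-finger parallel gripper is mounted at the origin on the work surface. World frame = base frame: x ahead of the robot, y to its left, z up, the work surface at z = 0. Lengths are in m, angles in rad, forces in N, time in s.
With the tool pointing down it reaches from about 0.325 to 0.9 m from the base axis. Payload 3.5 kg.
Tool frame: the origin (TCP) lies between the finger pads; the fingertips stand 25 mm ahead of it and the grasp point (between the pads) lies 6 mm ahead of it; z points along the fingers, y is the line along which they close (so a half turn about z gives the same grasp; the last joint's range is limited). The gripper opens to 85 mm and grips with 20 to 120 N. Pads are 22 mm wide; open, the fingers measure 114 mm over their backs; the gripper's body (76 mm by 85 mm) begins 54 mm behind the grasp point. The pads swing forward as they close: fully open they stand 13 mm farther back than shut.
Start: joints at [1.203, 0.276, -0.026, 1.268, 0, 1.467], TCP at [0.164, 0.603, 0.218] pointing down, gripper open.
Joint ranges: [-3.12, 3.12], [-0.85, 1.88], [-1.08, 1.24], [-1.95, 2.15], [-1.57, 1.53], [-3.14, 3.14]. Speed limits (rad/s): [2.57, 2.57, 3.14, 3.14, 3.14, 3.14].

## Interface

Orientations are given as a rotation vector (axis times angle).
In Python, from rig import monitor, vision, bot, search_frame, cut_out, spot_point gives the robot as it stands.
- The arm moves only by the tool carry_out, never from a script. Its argument "rows" is a list of rows, each a list of 5 numbers: the shift along the tool's x, y, z in cm, then the turn about the tool's z in degrees, then the finger opening in cm, from 0 to 8.54. In form: [[tx, ty, tz, roll, jaw], ...]. A call has 1 to 5 rows; each row shifts and turns the commanded pose from where the row before left it, along the tool's axes as they then stand; what a row does not reach is not made up. A row lasts 1/8 s, in which the tool goes at most 62.5 mm and 10.7 degrees, less where a joint would pass 70% of its speed; a pose out of reach is approached as far as the arm can. A call with a gripper value outside its range is refused whole. The fingers move at their own pace and stop on an object; "squeeze" is the grip in N (left out, the last holds). Time passes only in rows, so rows that do not move let the fingers close. It gives the time, the measured TCP pose, the force, the opening and the grip force at its end, in the units of the state.
- monitor.get_state(): the state, without advancing time (a new reading comes with each control period).
- vision.read_camera(name): name is "side" or "top" or "wrist"; returns the picture (420x560x3 uint8, red, green, blue); there is no depth.
- vision.camera_info(name): a dict with "fx", "fy", "cx", "cy" (pixels), "distortion" ([k1, k2, p1, p2, k3] as OpenCV has them; the pictures are not rectified), "cam_to_world" (4x4, takes a point from camera to world coordinates); the wrist camera has in their place "mount" (4x4, takes a point from camera to tool coordinates, whose origin is the TCP and whose axes are the flange's). Camera axes: x right, y down, z forward; pixel columns grow to the right and rows downward; lengths in m; the calibration is good to about 2 mm. A picture is of the moment at which its call begins: read the wrist's pose just before it. camera_info takes no time and is no camera call.
- bot.hand_in(): hands the job in; it is judged then, once.
Trained networks look in the newest picture that a camera, given by its name, has taken for a name from the list of things; names that differ only in an ending like _2 or _b are one class to them, and where a whole thing is asked for, a point or a joint stands for the part that bears it (a point fixed in the world has none). Each returns a list of dicts, best first, with "confidence" (0 to 1); they miss things now and then, are a little off and sometimes report something else, mostly with a low value. They report only what shows in the picture. A call takes as long as a camera call.
- search_frame(camera, target): "location" ([x, y, z] in m, in world coordinates, good to about 4 mm: the middle of the surface that is visible of it).
- cut_out(camera, target): "pixels" (420x560 bool, what is visible of it).
- spot_point(camera, target): "location" ([x, y, z] in m, in world coordinates, good to about 4 mm: a listed point, or the origin of a listed thing).
The state is a dict: "t": time; "q": joint angles; "joint_vel": joint speeds; "effort": joint torques, N m; "position": TCP position; "tool_rot": TCP orientation; "force": force on the tool from outside, world axes, zero at the start; "torque": the same for the moment, N m; "gripper_width": finger opening in m; "grip_force": force on a finger pad.
Only numpy, scipy, OpenCV 4.12 (cv2) and the standard library are available. Lean on these libraries where they do the work, as an engineer would, in place of code of your own. Each camera call takes 0.05 s, during which the arm holds its last target. There are 200 camera calls.

## Task

Clamp the chair leg that lies in the green jig. The red wing screw on the swinging steel bridge has a left-hand thread and is run down too far: back it off (clockwise seen from above) until its foot is well clear above the height of the leg, swing the bridge shut over the leg to its stop, push the yellow-headed pin fully home through the bridge's eye and the post's eye, and only then screw the foot down (anticlockwise) firmly onto the leg and let go. Leave the leg lying in its cradle and do not disturb the other things on the bench.

Things in the scene. Friction and masses are not known exactly. Their poses are not given: they have to be found in the camera images.
- cradle (a point): fixed point of the green clamping jig (base 150 x 230 x 15 mm, fixed to the bench), on the jig's centre line at the height of the cradle cheeks' tops, 45 mm above the bench. Jig x axis: along the lying leg; jig y: from the pin post (85 mm at -y) to the hinge post (85 mm at +y); z up. The bridge's upright hinge axis is at jig y = +85 mm, x = 0.
- post_eye (a point): centre of the mouth of the hole in the jig's square pin post (40 x 40 mm), at the post's top, 82 mm above the bench; hole 15 mm wide, straight down 45 mm, chamfered mouth. Axes as the jig's.
- bridge_eye (a point): centre of the top of the hole (15 mm, through, chamfered) in the bridge's free end, 104 mm above the bench, 170 mm from the hinge axis; it is straight over the post's eye when the bridge is shut. The bridge is a level steel bar 24 mm wide, its eye end 36 x 36 mm, from 84 to 104 mm above the bench. The frame's y axis points along the bar to the hinge axis, z up.
- bridge (a joint): angle of the bridge about the upright hinge, rad: 0 = shut, against its stop, lying across the leg; grows as the bridge opens towards the robot, clockwise seen from above (to 1.6). It stays where it is left; friction 0.25 N m. It can be swung by holding the wing knob, turning the hand with the bridge so that the screw does not turn, or by pushing the bar.
- knob (a joint): turn of the wing screw relative to the bridge, rad: 0 = run fully down; grows clockwise seen from above, which loosens it: LEFT-HAND thread, the foot and knob rise 5.73 mm per rad (to 3.4 rad). Turning it anticlockwise runs the foot down. Over the leg, the foot just touches the leg's top at about 2.0 rad; 2.5 rad clears it by 3 mm. It stays where it is left; friction 0.15 N m, so pressing the leg with 20 N takes about 0.27 N m.
- knob_grip (a point): middle of the red wing of the screw's knob, on the screw's upright axis, 85 mm from the hinge axis. The wing is 74 mm long along this frame's x axis, 15 mm thick along y, 30 mm high (14 mm above to 16 mm below this point), on a black hub 34 mm wide and 12 mm high. This point lies 134 mm above the bench at knob = 0, and rises as it is loosened (wing top then up to 168 mm: carry the pin clear of it).
- foot: black round foot of the screw, 24 mm wide, 8 mm thick, below the bridge; origin at the centre of its underside, 53.5 mm above the bench at knob = 0. It moves up and down with the knob but does not turn on the leg.
- leg: short dark wooden chair leg, a 40 x 40 x 120 mm block with turned ends (183 mm over all), 0.2 kg, lying loose between the cork cheeks of the cradle, its long axis along its x; origin at the centre of its underside, 25 mm above the bench; its top is 65 mm above the bench.
- pin_grip (a point): middle (of the holding part) of the pin's yellow head. The pin stands upright with its head up, loose, in a wooden block. Head: cylinder 24 mm wide, from 25 mm below this point to 19 mm above it. Below it the brass shank, 12 mm wide, 55 mm long, tapered over the last 9 mm to a 6 mm tip; tip 80 mm below this point. Fully home in the jig, the head sits on the bridge, this point 129 mm above the bench. 0.1 kg.
- pin_collar (a point): centre of the underside of the pin's yellow head, 25 mm below pin_grip and 55 mm above the tip; z along the pin, towards the head.
- block_hole0 (a point): centre of the mouth of the 15 mm wide, 38 mm deep hole in the pin's wooden block (90 x 90 x 50 mm, fixed), 50 mm above the bench. The pin stands in it with its head's underside 17 mm above this point. The block is left or right of the jig.
- glue: bystander: white jar with a red cap, 72 mm wide, 100 mm high; it stands on the other side of the jig from the pin's block.
- mallet: bystander: hammer lying beyond the jig's left side.
- driver: bystander: screwdriver lying beyond the jig's right side.
- brush: bystander: brush lying to the left.
- spare_leg: bystander: lighter chair leg lying on the bench beyond the jig.

How it is judged:
By the outcome, as a careful person would: the job done as asked, in the order asked, and still so for the second after the job is handed in, with the robot touching nothing.
It also fails if it takes over 72 s, if anything falls off the work surface, if the arm or the gripper's body presses on something with over 40 N, if the wrist force passes 120 N, or if a joint passes its speed limit or range.

## Working session

There is one attempt and no reset: what is moved stays moved. The work goes in short steps, Python scripts to look and compute and a tool call to move; the robot and the scene stay as the last step left them, time stands still between calls to the robot, and variables do not carry over. Pictures are saved under pics/ and viewed, at most 10 in all, crops included, and the job is handed in when it is done.

Besides the shell and the picture viewer there is one more tool, called after ">>>" as a command line: name --pt "numbers of a row" for each row, then --argument value for the rest. carry_out: Moves the arm, as the interface text tells. Its arguments: {"type":"object","properties":{"rows":{"type":"array","items":{"type":"array","items":{"type":"number"}}},"squeeze":{"type":"number"}},"required":["rows"]}

```bash
mkdir -p pics; ls; python3 - <<'E'
from rig import monitor, vision, search_frame, spot_point
import cv2,numpy as np
s=monitor.get_state();print({k:np.round(v,3) for k,v in s.items()})
for c in ["top","side"]:
    im=vision.read_camera(c);cv2.imwrite(f"pics/{c}0.png",im[:,:,::-1])
    for n in ["cradle","post_eye","bridge_eye","knob_grip","pin_grip","block_hole0","foot","leg"]:
        print(c,n,[(np.round(d["location"],3).tolist(),round(float(d["confidence"]),2)) for d in spot_point(c,n)[:2]])
print(vision.camera_info("wrist")["mount"])
E
```

```text
pics
{'t': np.float64(0.0), 'q': array([ 1.203,  0.277, -0.028,  1.268, -0.   ,  1.467]), 'joint_vel': array([ 0.001,  0.001, -0.001,  0.   ,  0.001,  0.   ]), 'effort': array([-0.0000e+00, -4.4551e+01,  2.9520e+01,  1.6000e-02,  0.0000e+00,
       -0.0000e+00]), 'position': array([0.163, 0.602, 0.216]), 'tool_rot': array([-4.150e-01, -3.114e+00,  3.000e-03]), 'force': array([-0.548, -0.476, -0.089]), 'torque': array([-0.01 , -0.013, -0.007]), 'grip_force': np.float64(0.0), 'gripper_width': np.float64(0.085)}
top cradle [([0.558, -0.016, 0.044], 0.8)]
top post_eye [([0.565, -0.104, 0.082], 0.76)]
top bridge_eye [([0.41, -0.035, 0.103], 0.95)]
top knob_grip [([0.474, 0.014, 0.135], 0.67)]
top pin_grip [([0.469, -0.307, 0.093], 0.5)]
top block_hole0 [([0.465, -0.299, 0.053], 0.9)]
top foot [([0.473, 0.014, 0.054], 0.71), ([0.464, -0.3, 0.049], 0.28)]
top leg [([0.561, -0.02, 0.021], 0.7)]
side cradle [([0.555, -0.022, 0.044], 0.98)]
side post_eye [([0.467, -0.304, 0.05], 0.68), ([0.572, -0.105, 0.082], 0.62)]
side bridge_eye [([0.409, -0.037, 0.107], 0.68), ([0.47, -0.302, 0.089], 0.58)]
side knob_grip [([0.473, 0.01, 0.137], 0.57)]
side pin_grip [([0.471, -0.3, 0.09], 0.53), ([0.818, 0.018, 0.004], 0.22)]
side block_hole0 [([0.464, -0.302, 0.048], 0.85)]
side foot [([0.479, 0.014, 0.053], 0.93)]
side leg [([0.556, -0.016, 0.026], 0.89)]
[[-6.65351553e-04 -9.54745065e-01 -2.97424643e-01  7.57787198e-02]
 [ 9.99999291e-01 -3.41362193e-04 -1.14125450e-03  8.90411304e-04]
 [ 9.88077573e-04 -2.97425191e-01  9.54744615e-01 -1.57020069e-01]
 [ 0.00000000e+00  0.00000000e+00  0.00000000e+00  1.00000000e+00]]
```

View pics/top0.png

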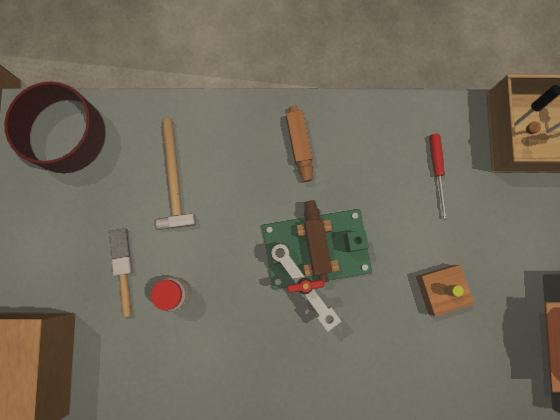

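View pics/side0.png

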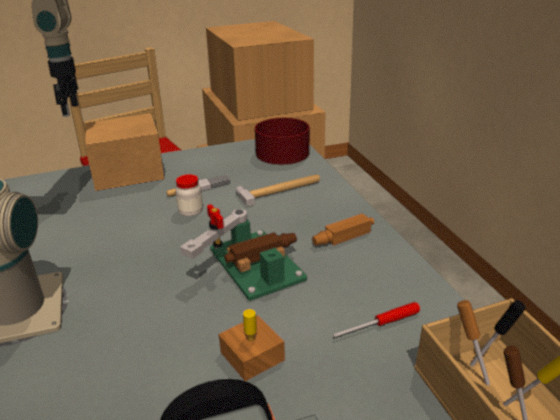

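The top picture shows the jig at about (316,249), with the bridge hinge at (281,253). The bridge is open towards the robot, its eye at (328,319). The red wing is at (306,287), the pin in its block at (457,291) and the glue jar on the left at (168,295). The side picture agrees with this. The network's points also fit the given heights, and hinge to eye comes to about 170 mm.

```bash
cat > h.py <<'E'
import numpy as np, cv2
from scipy.spatial.transform import Rotation as Ro
from rig import monitor, vision, search_frame, cut_out, spot_point
def pose():
    s=monitor.get_state(); T=np.eye(4); T[:3,:3]=Ro.from_rotvec(s["tool_rot"]).as_matrix(); T[:3,3]=s["position"]; return T,s
def head(R): return np.degrees(np.arctan2(R[1,0],R[0,0]))
def plan(x,y,z,h,n):
    "rows to a world TCP target with tool x heading h (deg), turn taken the way q6 stays in range"
    T,s=pose(); h0=head(T[:3,:3]); q1=np.degrees(np.arctan2(y,x))
    best=[d for d in (h-h0+360*k for k in (-1,0,1)) if abs(q1+180-h0-d-360*round((q1+180-h0-np.degrees(s['q'][5]))/360))<178] 
    d=min(best,key=abs); D=np.array([x,y,z])-T[:3,3]
    print("pos",np.round(T[:3,3],4),"head",round(h0,1),"q6",np.degrees(s['q'][5]).round(1),"D mm",np.round(D*1e3,1),"roll",round(-d,1))
    a=np.radians(h0); out=[]
    for i in range(n):
        c,sn=np.cos(a),np.sin(a); v=D/n*100
        out.append([round(c*v[0]+sn*v[1],2),round(sn*v[0]-c*v[1],2),round(-v[2],2),round(-d/n,2)]); a+=np.radians(d/n)
    for r in out: print(r)
def cam(c,T=None):
    i=vision.camera_info(c); K=np.array([[i["fx"],0,i["cx"]],[0,i["fy"],i["cy"]],[0,0,1.]])
    M=np.array(i["cam_to_world"]) if c!="wrist" else T@np.array(i["mount"]); return K,np.array(i["distortion"]),M
def ground(c,px,z,T=None):
    K,d,M=cam(c,T); u=cv2.undistortPoints(np.array(px,float).reshape(-1,1,2),K,d).reshape(-1,2)
    r=np.c_[u,np.ones(len(u))]@M[:3,:3].T; o=M[:3,3]; return o+r*((z-o[2])/r[:,2])[:,None]
E
python3 -c "
from h import *
plan(.473,.013,.225,-84,15)"
```

```text
pos [0.1636 0.6032 0.2177] head 164.8 q6 84.1 D mm [ 309.4 -590.2    7.3] roll -111.2
[np.float64(-3.02), np.float64(-3.26), np.float64(-0.05), np.float64(-7.41)]
[np.float64(-2.58), np.float64(-3.62), np.float64(-0.05), np.float64(-7.41)]
[np.float64(-2.09), np.float64(-3.92), np.float64(-0.05), np.float64(-7.41)]
[np.float64(-1.56), np.float64(-4.16), np.float64(-0.05), np.float64(-7.41)]
[np.float64(-1.01), np.float64(-4.33), np.float64(-0.05), np.float64(-7.41)]
[np.float64(-0.45), np.float64(-4.42), np.float64(-0.05), np.float64(-7.41)]
[np.float64(0.13), np.float64(-4.44), np.float64(-0.05), np.float64(-7.41)]
[np.float64(0.7), np.float64(-4.39), np.float64(-0.05), np.float64(-7.41)]
[np.float64(1.26), np.float64(-4.26), np.float64(-0.05), np.float64(-7.41)]
[np.float64(1.8), np.float64(-4.06), np.float64(-0.05), np.float64(-7.41)]
[np.float64(2.31), np.float64(-3.8), np.float64(-0.05), np.float64(-7.41)]
[np.float64(2.78), np.float64(-3.47), np.float64(-0.05), np.float64(-7.41)]
[np.float64(3.2), np.float64(-3.08), np.float64(-0.05), np.float64(-7.41)]
[np.float64(3.57), np.float64(-2.64), np.float64(-0.05), np.float64(-7.41)]
[np.float64(3.88), np.float64(-2.16), np.float64(-0.05), np.float64(-7.41)]
```

>>> carry_out --pt "-3.0 -3.3 -0.05 -7.4 8.5" --pt "-2.6 -3.6 -0.05 -7.4 8.5" --pt "-2.1 -3.9 -0.05 -7.4 8.5" --pt "-1.6 -4.2 -0.05 -7.4 8.5" --pt "-1.0 -4.3 -0.05 -7.4 8.5"

```text
t: 1.52
position: [0.2675, 0.4051, 0.2203]
tool_rot: [-0.602, 3.083, 0.0]
force: [1.3, 0.6, 0.2]
gripper_width: 0.0849
grip_force: 0.0
```

>>> carry_out --pt "-0.5 -4.4 -0.05 -7.4 8.5" --pt "0.1 -4.4 -0.05 -7.4 8.5" --pt "0.7 -4.4 -0.05 -7.4 8.5" --pt "1.3 -4.3 -0.05 -7.4 8.5" --pt "1.8 -4.1 -0.05 -7.4 8.5"

```text
t: 2.15
position: [0.3712, 0.2081, 0.2229]
tool_rot: [-1.548, 2.732, -0.0]
force: [1.2, -0.1, 0.5]
gripper_width: 0.0851
grip_force: 0.0
```

>>> carry_out --pt "2.3 -3.8 -0.05 -7.4 8.5" --pt "2.8 -3.5 -0.05 -7.4 8.5" --pt "3.2 -3.1 -0.05 -7.4 8.5" --pt "3.6 -2.6 -0.05 -7.4 8.5" --pt "3.9 -2.2 -0.05 -7.4 8.5"

```text
t: 2.78
position: [0.4742, 0.0102, 0.2254]
tool_rot: [-2.335, 2.101, -0.001]
force: [2.0, 0.4, 0.8]
gripper_width: 0.0849
grip_force: 0.0
```

>>> carry_out --pt "0 0 0 0 8.5" --pt "0 0 0 0 8.5"

```text
t: 3.02
position: [0.4732, 0.0118, 0.225]
tool_rot: [2.33, -2.107, -0.001]
force: [-0.4, 1.1, 0.4]
gripper_width: 0.0847
grip_force: 0.0
```

```bash
python3 - <<'E'
from h import *
T,s=pose(); im=vision.read_camera("wrist"); cv2.imwrite("pics/w1.png",im[:,:,::-1])
for n in ["knob_grip","bridge_eye","foot"]:
    print(n,[(np.round(d["location"],4).tolist(),round(float(d["confidence"]),2)) for d in spot_point("wrist",n)[:2]])
ms=cut_out("wrist","knob_grip"); print(len(ms))
for c in ("wrist","top"):
    if c=="top": im=vision.read_camera("top")
    hsv=cv2.cvtColor(im,cv2.COLOR_RGB2HSV); m=((hsv[...,0]<8)|(hsv[...,0]>172))&(hsv[...,1]>150)&(hsv[...,2]>70)
    n,l,st,ce=cv2.connectedComponentsWithStats(m.astype(np.uint8))
    for i in range(1,n):
        if st[i,4]>60:
            p=np.argwhere(l==i)[:,::-1].astype(np.float32); r=cv2.minAreaRect(p); b=cv2.boxPoints(r)
            g=ground(c,b,.150,T); print(c,st[i],r, "\n",g.round(4),g.mean(0).round(4))
plan(.473,.013,.225,-84,1)
E
```

```text
knob_grip [([0.4726, 0.0164, 0.1382], 0.81)]
bridge_eye [([0.406, -0.0335, 0.1065], 0.59)]
foot [([0.4713, 0.012, 0.0575], 0.6)]
2
wrist [ 263  165   30   90 1658] ((277.5, 209.5), (89.0, 29.0), 90.0) 
 [[ 0.4905 -0.0248  0.15  ]
 [ 0.4684 -0.027   0.15  ]
 [ 0.46    0.0474  0.15  ]
 [ 0.4843  0.0498  0.15  ]] [0.4758 0.0113 0.15  ]
top [  5  83  41  75 171] ((20.57027816772461, 116.13665771484375), (28.633298873901367, 77.197998046875), 16.04900360107422) 
 [[0.7527 0.6517 0.15  ]
 [0.9153 0.6214 0.15  ]
 [0.8975 0.5609 0.15  ]
 [0.7358 0.5927 0.15  ]] [0.8253 0.6067 0.15  ]
top [430 134  14  41 385] ((436.769287109375, 154.1538543701172), (40.93146514892578, 10.17084789276123), 82.87498474121094) 
 [[ 0.7863 -0.2482  0.15  ]
 [ 0.7892 -0.2695  0.15  ]
 [ 0.7027 -0.2757  0.15  ]
 [ 0.7    -0.2547  0.15  ]] [ 0.7446 -0.262   0.15  ]
top [151 280  30  30 708] ((165.5, 294.5), (29.0, 29.0), 90.0) 
 [[0.4859 0.3178 0.15  ]
 [0.4861 0.2602 0.15  ]
 [0.4297 0.2584 0.15  ]
 [0.4295 0.3155 0.15  ]] [0.4578 0.288  0.15  ]
pos [0.4732 0.0124 0.2251] head -84.1 q6 -102.2 D mm [-0.2  0.6 -0.1] roll -0.1
[np.float64(-0.06), np.float64(0.02), np.float64(0.01), np.float64(-0.1)]
```

View pics/w1.png

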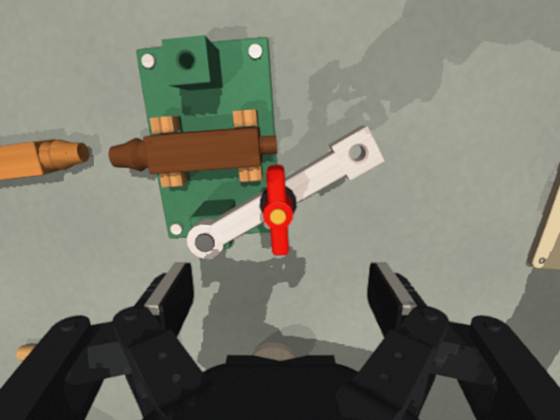

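The wrist picture shows the wing almost upright in the image, between about (277,167) and (280,253), with its yellow screw top at (277,215). It lies between the fingers and the gripper is aligned to within a few degrees.

```bash
python3 - <<'E'
from h import *
T,s=pose()
im=cv2.imread("pics/w1.png")[:,:,::-1]
hsv=cv2.cvtColor(np.ascontiguousarray(im),cv2.COLOR_RGB2HSV); m=((hsv[...,0]<8)|(hsv[...,0]>172))&(hsv[...,1]>150)&(hsv[...,2]>150)
for r in (168,180,190,230,240,250): c=np.where(m[r,240:310])[0]+240; print(r,c.min(),c.max())
y=(hsv[...,0]>15)&(hsv[...,0]<32)&(hsv[...,2]>150)&(hsv[...,1]>120); y[:,:262]=0;y[:,295:]=0;y[:195]=0;y[240:]=0
print(np.argwhere(y).mean(0)[::-1],y.sum())
for z in (.148,.152): print(ground("wrist",[np.argwhere(y).mean(0)[::-1],[276.5,168],[280,252]],z,T).round(4))
t=ground("top",[[306,286.5],[281,253],[328,319.5]],.104);print(t.round(4))
E
```

```text
Traceback (most recent call last):
ValueError: zero-size array to reduction operation minimum which has no identity
```

```bash
python3 - <<'E'
from h import *
T,s=pose()
im=cv2.imread("pics/w1.png")[:,:,::-1]
hsv=cv2.cvtColor(np.ascontiguousarray(im),cv2.COLOR_RGB2HSV); m=((hsv[...,0]<8)|(hsv[...,0]>172))&(hsv[...,1]>150)&(hsv[...,2]>70)
for r in (172,180,190,230,240,250): print(r,(np.where(m[r,240:310])[0]+240)[[0,-1]])
y=(hsv[...,0]>15)&(hsv[...,0]<32)&(hsv[...,2]>150)&(hsv[...,1]>120); y[:,:262]=0;y[:,295:]=0;y[:195]=0;y[240:]=0
print(np.argwhere(y).mean(0)[::-1],y.sum())
for z in (.148,.152): print(ground("wrist",[[277.5,216],[276.5,168],[280,252]],z,T).round(4))
t=ground("top",[[306,286.5],[281,253],[328,319.5]],.104);print(t.round(4))
E
```

```text
172 [267 283]
180 [267 284]
190 [267 285]
230 [270 287]
240 [271 287]
250 [272 288]
[277.39766082 216.07017544] 171
[[ 0.4754  0.0164  0.148 ]
 [ 0.4801 -0.0226  0.148 ]
 [ 0.4701  0.0481  0.148 ]]
[[ 0.4755  0.015   0.152 ]
 [ 0.4801 -0.0233  0.152 ]
 [ 0.4703  0.0462  0.152 ]]
[[ 0.4731  0.0077  0.104 ]
 [ 0.5423  0.0597  0.104 ]
 [ 0.4062 -0.0372  0.104 ]]
```

>>> carry_out --pt "-0.2 0.05 2.5 -2 6" --pt "0 0 2.5 0 5" --pt "0 0 1.7 0 5" --pt "0 0 0.9 0 5" --pt "0 0 0 0 5" --squeeze 40

```text
t: 3.95
position: [0.4726, 0.0137, 0.1488]
tool_rot: [2.368, -2.064, -0.001]
force: [0.0, -0.6, -0.3]
gripper_width: 0.0496
grip_force: 0.0
```

>>> carry_out --pt "0 0 0 0 1" --pt "0 0 0 0 1" --pt "0 0 0 0 1" --pt "0 0 0 0 1" --squeeze 40

```text
t: 4.45
position: [0.4731, 0.0135, 0.1494]
tool_rot: [-2.368, 2.064, -0.001]
force: [-0.1, 0.2, -0.1]
gripper_width: 0.0101
grip_force: 0.0
```

```bash
python3 - <<'E'
from h import *
T,s=pose(); im=vision.read_camera("wrist"); s2=vision.read_camera("side"); t2=vision.read_camera("top")
z=lambda a:cv2.resize(a,(560,420),interpolation=cv2.INTER_CUBIC)
cv2.imwrite("pics/a2.png",cv2.resize(np.hstack([im[100:400,140:420],z(s2[150:300,150:290])[:, :][::1,::1][:300,:280] if 0 else cv2.resize(s2[150:300,150:290],(280,300))]),(784,420))[:,:,::-1])
for c in ("top","side"): print(c,[(np.round(d["location"],4).tolist(),round(float(d["confidence"]),2)) for d in spot_point(c,"knob_grip")[:2]])
print(s["gripper_width"],s["grip_force"])
E
```

```text
top []
side [([0.4741, 0.0088, 0.1368], 0.54)]
0.010109090205554288 0.0
```

View pics/a2.png

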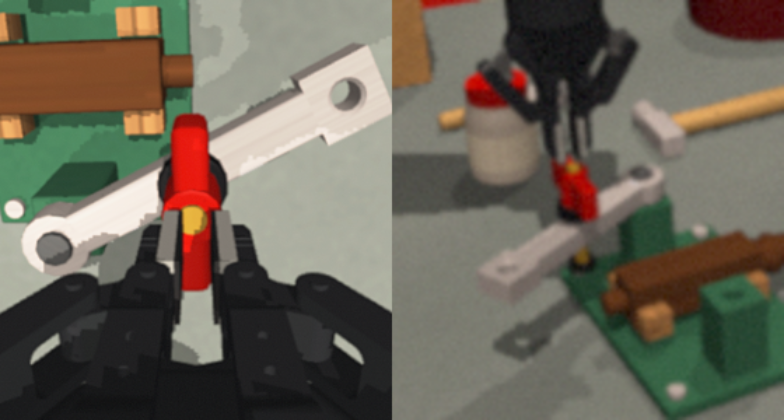

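The fingers closed to 10 mm without gripping. In the picture the pad ends, near (200,212) in the wrist crop, look as if they stand just above the wing's top. I'll check the tip depth using the calibration.

```bash
python3 - <<'E'
from h import *
T,s=pose(); K,d,M=cam("wrist",np.eye(4)); iM=np.linalg.inv(M)
for z in (-.02,-.01,0,.006,.012,.018,.025,.03):
    p=(iM@np.array([[0,.005,z,1],[0,-.005,z,1]]).T)[:3].T
    print(z,cv2.projectPoints(p,np.zeros(3),np.zeros(3),K,d)[0].reshape(-1,2).round(0).tolist(), cv2.projectPoints((iM@np.array([[[.011,.005,z,1],[.011,-.005,z,1]]]).reshape(2,4).T)[:3].T.copy(),np.zeros(3),np.zeros(3),K,d)[0].reshape(-1,2).round(0).tolist())
K,d,M=cam("wrist",T)
for kz in (.128,.134,.14,.146):
    w=np.array([[.474,.014,kz+.0145,1]]); print(kz,cv2.projectPoints((np.linalg.inv(M)@w.T)[:3].T.copy(),np.zeros(3),np.zeros(3),K,d)[0].ravel())
E
```

```text
-0.02 [[291.0, 270.0], [271.0, 270.0]] [[291.0, 251.0], [271.0, 251.0]]
-0.01 [[290.0, 261.0], [272.0, 261.0]] [[291.0, 242.0], [272.0, 242.0]]
0 [[290.0, 253.0], [272.0, 253.0]] [[290.0, 235.0], [272.0, 235.0]]
0.006 [[289.0, 249.0], [272.0, 249.0]] [[290.0, 231.0], [272.0, 231.0]]
0.012 [[289.0, 245.0], [273.0, 245.0]] [[289.0, 228.0], [273.0, 228.0]]
0.018 [[289.0, 241.0], [273.0, 241.0]] [[289.0, 224.0], [273.0, 224.0]]
0.025 [[289.0, 236.0], [273.0, 236.0]] [[289.0, 220.0], [273.0, 220.0]]
0.03 [[288.0, 233.0], [273.0, 233.0]] [[289.0, 218.0], [273.0, 218.0]]
0.128 [279.02053157 248.79143324]
0.134 [278.9877769  253.23047317]
0.14 [278.9528319  257.96972279]
0.146 [278.91547323 263.04018489]
```

```bash
python3 - <<'E'
from h import *
T,s=pose(); K,d,M=cam("side"); iM=np.linalg.inv(M)
for z in (-.03,-.02,-.01,0,.01,.025):
    p=(iM@T@np.array([[0,0,z,1]]).T)[:3].T.copy(); q=cv2.projectPoints(p,np.zeros(3),np.zeros(3),K,d)[0].ravel(); print(z,q.round(1),((q-[150,150])*2.8+[392,0]).round(0))
i=cv2.imread("pics/w1.png"); 
E
```

```text
-0.03 [212.1 199.1] [566. 137.]
-0.02 [212.4 203. ] [567. 148.]
-0.01 [212.8 206.8] [568. 159.]
0 [213.2 210.6] [569. 170.]
0.01 [213.6 214.4] [570. 180.]
0.025 [214.2 220. ] [572. 196.]
```

>>> carry_out --pt "0 0 0 0 0" --pt "0 0 0 0 0" --pt "0 0 0 0 0" --squeeze 40

```text
t: 5.08
position: [0.4729, 0.0136, 0.1491]
tool_rot: [2.368, -2.065, 0.0]
force: [0.5, 0.0, 0.2]
gripper_width: 0.0001
grip_force: 0.0
```

>>> carry_out --pt "0 0 0 0 4.5" --pt "0 0 0 0 4.5" --pt "0 0 0 0 4.5" --pt "0 0 0 0 4.5"

```text
t: 5.58
position: [0.473, 0.0136, 0.1491]
tool_rot: [-2.368, 2.065, -0.0]
force: [-0.9, -1.1, 0.6]
gripper_width: 0.0446
grip_force: 0.0
```

>>> carry_out --pt "0 0 0.6 0 4.5" --pt "0 0 0.6 0 4.5" --pt "0 0 0.6 0 4.5" --pt "0 0 0 0 4.5"

```text
t: 6.08
position: [0.4722, 0.0137, 0.1303]
tool_rot: [2.367, -2.064, -0.002]
force: [-0.0, 0.2, 0.2]
gripper_width: 0.045
grip_force: 0.0
```

>>> carry_out --pt "0 0 0 0 1" --pt "0 0 0 0 1" --pt "0 0 0 0 1" --pt "0 0 0 0 1" --squeeze 40

```text
t: 6.58
position: [0.4744, 0.014, 0.1317]
tool_rot: [-2.366, 2.062, -0.002]
force: [5.2, 2.3, -1.6]
gripper_width: 0.0132
grip_force: 40.6
```

>>> carry_out --pt "0 -0.2 0 0 1" --pt "0 0 -0.1 10 1" --pt "0 0 -0.1 10 1" --pt "0 0 -0.1 10 1" --pt "0 0 -0.1 10 1" --squeeze 50

```text
t: 7.2
position: [0.4749, 0.014, 0.1357]
tool_rot: [-1.512, 2.754, 0.0]
force: [1.6, 2.3, 1.8]
gripper_width: 0.0132
grip_force: 52.2
```

```bash
python3 - <<'E'
from h import *
T,s=pose(); print(head(T[:3,:3]),s["force"].round(1),s["torque"].round(2),s["gripper_width"],s["position"],np.degrees(s["q"]).round())
for n in ("knob_grip","foot","bridge_eye"): print(n,[(np.round(d["location"],4).tolist(),round(float(d["confidence"]),2)) for d in (vision.read_camera("side") is not None and spot_point("side",n)[:2])])
E
```

```text
-122.47651203130995 [1.6 2.3 1.8] [ 0.51 -0.22  0.16] 0.013227006221064895 [0.4749297  0.01401591 0.13566853] [ -6.   4. -26.  60.   0. -64.]
knob_grip [([0.4729, 0.0117, 0.1394], 0.48)]
foot [([0.4772, 0.014, 0.0577], 0.87)]
bridge_eye [([0.5537, -0.0224, 0.0466], 0.64)]
```

>>> carry_out --pt "0 0 -0.1 10 1" --pt "0 0 -0.1 10 1" --pt "0 0 -0.1 10 1" --pt "0 0 -0.1 10 1" --pt "0 0 -0.1 10 1"

```text
t: 8.12
position: [0.4753, 0.0137, 0.1406]
tool_rot: [-0.21, 3.134, -0.001]
force: [0.1, 2.0, 3.2]
gripper_width: 0.0128
grip_force: 52.4
```

>>> carry_out --pt "0 0 -0.1 10 1" --pt "0 0 -0.1 10 1" --pt "0 0 -0.1 10 1" --pt "0 0 -0.1 10 1" --pt "0 0 -0.1 10 1"

```text
t: 8.75
position: [0.4753, 0.0133, 0.1456]
tool_rot: [1.134, 2.929, -0.002]
force: [1.1, 0.2, 4.9]
gripper_width: 0.013
grip_force: 52.4
```

```bash
python3 - <<'E'
from h import *
T,s=pose(); print(head(T[:3,:3]),s["force"].round(1),s["torque"].round(2),s["gripper_width"],s["position"],np.degrees(s["q"]).round())
im=vision.read_camera("side");im2=vision.read_camera("top")
cv2.imwrite("pics/b3.png",cv2.resize(np.hstack([im[170:290,160:300],im2[220:340,250:390]]),(784,336),interpolation=cv2.INTER_CUBIC)[:,:,::-1])
for c in ("side","top"):
  for n in ("knob_grip","foot","bridge_eye"): print(n,[(np.round(d["location"],4).tolist(),round(float(d["confidence"]),2)) for d in spot_point(c,n)[:2]])
E
```

```text
137.664030599692 [1.1 0.2 4.9] [ 0.23 -0.25  0.25] 0.01300178876736768 [0.47526663 0.01334413 0.14563258] [ -6.   4. -25.  61.  -0.  36.]
knob_grip [([0.4747, 0.0097, 0.149], 0.73), ([0.4668, -0.3021, 0.0889], 0.7)]
foot [([0.4765, 0.0119, 0.0686], 0.74), ([0.5761, -0.1034, 0.0802], 0.17)]
bridge_eye [([0.4092, -0.036, 0.1042], 0.9)]
knob_grip []
foot []
bridge_eye []
```

View pics/b3.png

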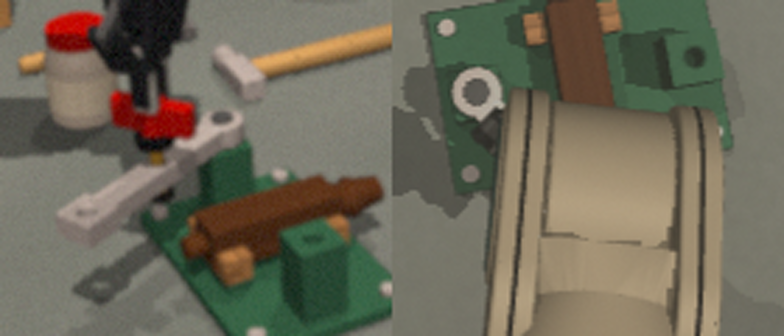

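The side crop shows the wing held in the fingers and lifted. The foot, at about (163,190), is now clear of the jig height, and the networks put it at 69 mm, which makes the knob about 2.6 rad. I'll turn 20° more and then swing.

>>> carry_out --pt "0 0 -0.12 10 1" --pt "0 0 -0.12 10 1" --pt "0 0 0 0 1"

```text
t: 9.52
position: [0.4751, 0.0133, 0.1477]
tool_rot: [1.615, 2.693, -0.001]
force: [0.8, -0.2, 4.8]
gripper_width: 0.0126
grip_force: 52.2
```

```bash
python3 - <<'E'
from h import *
T,s=pose(); print(head(T[:3,:3]),s["force"].round(1),s["torque"].round(2),s["gripper_width"],s["position"],np.degrees(s["q"]).round())
im=vision.read_camera("side")
for n in ("knob_grip","foot","bridge_eye"): print(n,[(np.round(d["location"],4).tolist(),round(float(d["confidence"]),2)) for d in spot_point("side",n)[:1]])
E
```

```text
118.10212198877964 [ 0.8 -0.2  4.8] [-0.04 -0.28 -0.06] 0.01263566526495179 [0.47512322 0.01329895 0.14770477] [ -6.   4. -25.  61.  -0.  56.]
knob_grip [([0.4745, 0.0136, 0.1525], 0.57)]
foot [([0.5723, -0.1044, 0.0824], 0.69)]
bridge_eye [([0.4082, -0.0375, 0.105], 0.94)]
```

>>> carry_out --pt "-0.9 0.19 0 -6.2 1" --pt "-0.9 0.19 0 -6.2 1" --pt "-0.9 0.19 0 -6.2 1" --pt "-0.9 0.19 0 -6.2 1" --pt "-0.9 0.19 0 -6.2 1"

```text
t: 10.35
position: [0.5093, -0.0138, 0.1474]
tool_rot: [-0.834, -3.025, 0.0]
force: [-2.2, 0.9, 7.5]
gripper_width: 0.0126
grip_force: 52.7
```

>>> carry_out --pt "-0.9 0.19 0 -6.2 1" --pt "-0.9 0.19 0 -6.2 1" --pt "-0.9 0.19 0 -6.2 1" --pt "-0.9 0.19 0 -6.2 1" --pt "0 0 0 0 1"

```text
t: 10.98
position: [0.5466, -0.0209, 0.1476]
tool_rot: [-0.169, -3.136, 0.002]
force: [0.1, -0.7, 5.3]
gripper_width: 0.0129
grip_force: 52.5
```

```bash
python3 - <<'E'
from h import *
T,s=pose(); print(head(T[:3,:3]),s["force"].round(1),s["torque"].round(2),s["gripper_width"],s["position"],np.degrees(s["q"]).round())
for c in ("side","top"):
  im=vision.read_camera(c)
  for n in ("knob_grip","foot","bridge_eye","post_eye","leg","pin_grip"): print(c,n,[(np.round(d["location"],4).tolist(),round(float(d["confidence"]),2)) for d in spot_point(c,n)[:1]])
E
```

```text
173.82313858988306 [ 0.1 -0.7  5.3] [-0.24  0.01  0.25] 0.012933680457864496 [ 0.54658692 -0.02087154  0.14760139] [ -9.  11. -17.  63.  -0.  -3.]
side knob_grip [([0.5447, -0.0208, 0.1503], 0.6)]
side foot [([0.5505, -0.0222, 0.0699], 0.62)]
side bridge_eye [([0.5497, -0.1031, 0.1038], 0.73)]
side post_eye [([0.5724, -0.1044, 0.0824], 0.56)]
side leg [([0.5559, -0.0178, 0.026], 0.75)]
side pin_grip [([0.4683, -0.3042, 0.0896], 0.85)]
top knob_grip []
top foot [([0.5012, 0.4227, 0.0002], 0.74)]
top bridge_eye [([0.7275, -0.3088, 0.0024], 0.59)]
top post_eye [([0.4646, -0.3069, 0.0685], 0.26)]
top leg [([0.5602, -0.02, 0.0209], 0.62)]
top pin_grip [([0.4678, -0.3099, 0.0943], 0.66)]
```

>>> carry_out --pt "-0.9 0.19 0 -6.2 1" --pt "0 0 0 0 1"

```text
t: 11.92
position: [0.5558, -0.02, 0.1476]
tool_rot: [-0.002, -3.141, 0.002]
force: [-1.0, -1.1, 4.9]
gripper_width: 0.0126
grip_force: 52.5
```

>>> carry_out --pt "-0.3 0.06 0 -2 1" --pt "0 0 0 0 1"

```text
t: 12.18
position: [0.5582, -0.0196, 0.1476]
tool_rot: [0.051, -3.139, 0.003]
force: [-1.3, -3.1, 6.7]
gripper_width: 0.0127
grip_force: 52.5
```

>>> carry_out --pt "-0.3 0.06 0 -1 1" --pt "0 0 0 0 1"

```text
t: 12.42
position: [0.5585, -0.0194, 0.1474]
tool_rot: [0.077, -3.134, 0.005]
force: [-7.7, -4.1, 10.3]
gripper_width: 0.0131
grip_force: 53.0
```

```bash
python3 - <<'E'
from h import *
T,s=pose(); print(head(T[:3,:3]),s["force"].round(1),s["torque"].round(2),s["gripper_width"],s["position"])
for c in ("side",):
  im=vision.read_camera(c)
  for n in ("knob_grip","foot","bridge_eye"): print(c,n,[(np.round(d["location"],4).tolist(),round(float(d["confidence"]),2)) for d in spot_point(c,n)[:1]])
E
```

```text
-177.19067448429655 [-7.7 -4.1 10.3] [-0.92  1.6  -0.07] 0.01307018135286643 [ 0.55851701 -0.01944822  0.14741337]
side knob_grip [([0.557, -0.0208, 0.1519], 0.75)]
side foot [([0.5609, -0.0197, 0.0699], 0.71)]
side bridge_eye [([0.5731, -0.1021, 0.1049], 0.74)]
```

>>> carry_out --pt "0 0 0 0 4.5" --pt "0 0 0 0 4.5" --pt "0 0 0 0 4.5" --pt "0 0 -3 0 4.5" --pt "0 0 -5 0 6"

```text
t: 13.25
position: [0.56, -0.0177, 0.2257]
tool_rot: [0.078, -3.135, -0.002]
force: [0.9, 0.1, -0.5]
gripper_width: 0.0596
grip_force: 0.0
```

```bash
python3 - <<'E'
from h import *
plan(.469,-.304,.215,180,6)
E
```

```text
pos [ 0.56   -0.0177  0.2257] head -177.2 q6 -11.3 D mm [ -91.  -286.3  -10.7] roll 2.8
[np.float64(1.75), np.float64(-4.69), np.float64(0.18), np.float64(0.47)]
[np.float64(1.71), np.float64(-4.71), np.float64(0.18), np.float64(0.47)]
[np.float64(1.67), np.float64(-4.72), np.float64(0.18), np.float64(0.47)]
[np.float64(1.63), np.float64(-4.73), np.float64(0.18), np.float64(0.47)]
[np.float64(1.6), np.float64(-4.75), np.float64(0.18), np.float64(0.47)]
[np.float64(1.56), np.float64(-4.76), np.float64(0.18), np.float64(0.47)]
```

>>> carry_out --pt "1.7 -4.7 0.2 0.5 6" --pt "1.7 -4.7 0.2 0.5 6" --pt "1.7 -4.7 0.2 0.5 6" --pt "1.6 -4.7 0.2 0.5 6" --pt "1.6 -4.7 0.2 0.5 6"

```text
t: 13.88
position: [0.486, -0.257, 0.2172]
tool_rot: [-0.009, 3.141, 0.001]
force: [-0.2, -0.7, 0.0]
gripper_width: 0.0599
grip_force: 0.0
```

>>> carry_out --pt "1.6 -4.8 0.2 0.5 6" --pt "0 0 0 0 6" --pt "0 0 0 0 6"

```text
t: 14.25
position: [0.4706, -0.3034, 0.2151]
tool_rot: [-0.005, -3.141, -0.002]
force: [-0.9, -0.2, -0.5]
gripper_width: 0.06
grip_force: 0.0
```

```bash
python3 - <<'E'
from h import *
T,s=pose(); im=vision.read_camera("wrist"); t=vision.read_camera("top"); sd=vision.read_camera("side")
cv2.imwrite("pics/c4.png",np.vstack([np.hstack([cv2.resize(im,(400,300)),cv2.resize(t[190:310,250:410],(400,300))]),np.hstack([cv2.resize(sd[170:290,180:340],(400,300)),cv2.resize(sd[290:410,180:340],(400,300))])])[:,:,::-1])
for c in ("wrist","top","side"):
  for n in ("pin_grip","pin_collar","block_hole0","bridge_eye","post_eye","knob_grip","foot"): print(c,n,[(np.round(d["location"],4).tolist(),round(float(d["confidence"]),2)) for d in spot_point(c,n)[:2]])
print(s["position"],head(T[:3,:3]))
for c,I in (("wrist",im),("top",t)):
  h=cv2.cvtColor(I,cv2.COLOR_RGB2HSV); m=(abs(h[...,0].astype(int)-30)<4)&(h[...,1]>150)
  n,l,st,ce=cv2.connectedComponentsWithStats(m.astype(np.uint8)); 
  for i in range(1,n):
    if st[i,4]>40: print(c,st[i],ce[i],ground(c,ce[i],.111,T).round(4))
E
```

```text
wrist pin_grip [([0.461, -0.3032, 0.0913], 0.69)]
wrist pin_collar [([0.4647, -0.3022, 0.066], 0.71), ([0.5581, -0.019, 0.0454], 0.29)]
wrist block_hole0 [([0.4619, -0.307, 0.0567], 0.73)]
wrist bridge_eye [([0.5666, -0.1034, 0.1054], 0.76)]
wrist post_eye [([0.5671, -0.1078, 0.0843], 0.9)]
wrist knob_grip []
wrist foot [([0.555, -0.0258, 0.0755], 0.78), ([0.5684, -0.1074, 0.0861], 0.34)]
top pin_grip [([0.4694, -0.3057, 0.0954], 0.61)]
top pin_collar [([0.4641, -0.3039, 0.0676], 0.65), ([0.817, 0.0203, -0.0011], 0.31)]
top block_hole0 [([0.4638, -0.3011, 0.0488], 0.62)]
top bridge_eye [([0.5771, -0.1013, 0.0997], 0.77), ([0.8131, 0.019, -0.0025], 0.26)]
top post_eye [([0.5665, -0.1081, 0.0809], 0.87), ([0.5525, -0.0201, 0.1513], 0.46)]
top knob_grip [([0.5558, -0.0215, 0.1521], 0.74)]
top foot [([0.5576, -0.018, 0.0724], 0.83), ([0.4557, 0.3014, -0.0015], 0.71)]
side pin_grip [([0.4682, -0.3027, 0.0906], 0.93), ([0.4656, -0.3085, 0.0679], 0.23)]
side pin_collar [([0.4677, -0.3047, 0.0661], 0.82), ([0.8209, 0.0159, -0.0047], 0.66)]
side block_hole0 [([0.4653, -0.3032, 0.05], 0.7), ([0.5577, -0.0183, 0.0246], 0.62)]
side bridge_eye []
side post_eye [([0.573, -0.1031, 0.0827], 0.76), ([0.7312, -0.3084, -0.0042], 0.71)]
side knob_grip [([0.5545, -0.022, 0.1503], 0.64)]
side foot []
[ 0.47064029 -0.30343278  0.21514556] 179.81116106972863
wrist [267 185  25  24 477] [279.27044025 196.3836478 ] [[ 0.4649 -0.3035  0.111 ]]
top [453 286   6  10  49] [455.91836735 290.42857143] [[ 0.4655 -0.3015  0.111 ]]
```

View pics/c4.png

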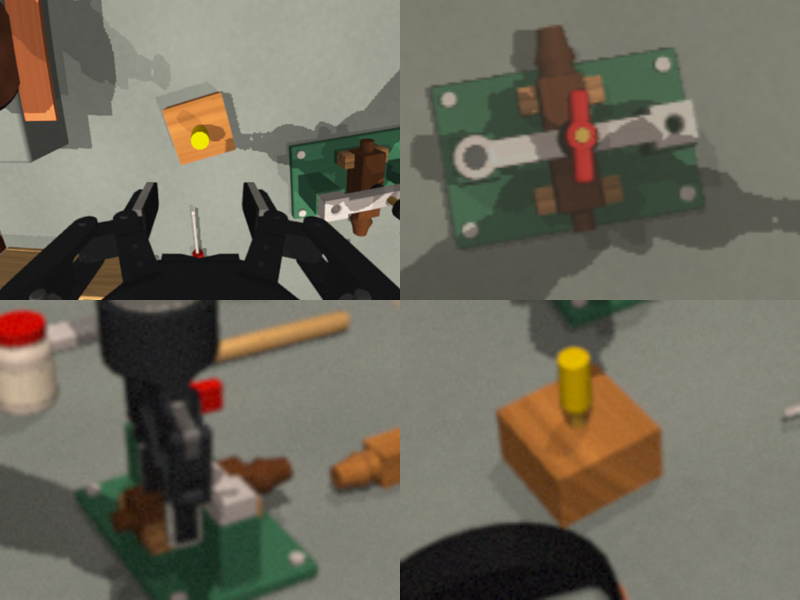

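The bridge lies shut over the post: in the top crop its eye at (675,124) is over the post, with the wing across the bar at (580,135). The pin stands upright in its block, its head at (200,140) in the wrist crop. Now the pin grasp.

>>> carry_out --pt "0.4 0 4 0 6" --pt "0 0 4 0 6" --pt "0 0 3 0 5.5" --pt "0 0 2.3 0 5.5" --pt "0 0 0 0 5.5" --squeeze 40

```text
t: 16.08
position: [0.4651, -0.3024, 0.0805]
tool_rot: [-0.005, -3.138, -0.005]
force: [-0.2, -0.3, 1.5]
gripper_width: 0.0551
grip_force: 0.0
```

>>> carry_out --pt "0 0 0 0 2" --pt "0 0 0 0 2" --pt "0 0 0 0 2" --pt "0 0 0 0 2" --squeeze 40

```text
t: 16.58
position: [0.4679, -0.3048, 0.0841]
tool_rot: [0.005, 3.139, -0.003]
force: [0.1, 0.4, 5.7]
gripper_width: 0.0219
grip_force: 39.3
```

```bash
python3 - <<'E'
from h import *
T,s=pose(); im=vision.read_camera("wrist"); sd=vision.read_camera("side")
cv2.imwrite("pics/d5.png",np.hstack([im[120:360,120:440],cv2.resize(sd[280:400,180:340],(320,240))])[:,:,::-1])
print(s["force"].round(1),s["torque"].round(2))
E
```

```text
[0.1 0.4 5.7] [-0.01  0.01  0.02]
```

View pics/d5.png

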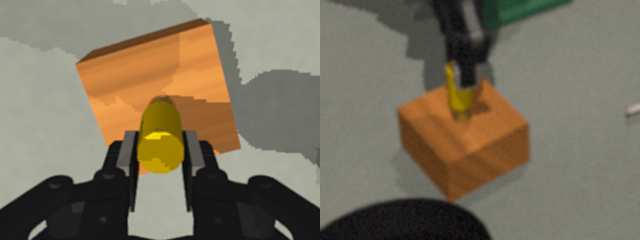

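The pin's head sits between the pads, held by its upper half, and looks upright. Lifting.

>>> carry_out --pt "0 0 -1.5 0 1.5" --pt "0 0 -1.5 0 1.5" --pt "0 0 -2 0 1.5" --pt "0 0 -4 0 1.5" --pt "0 0 -4 0 1.5" --squeeze 60

```text
t: 17.3
position: [0.4662, -0.3033, 0.214]
tool_rot: [-0.005, -3.141, -0.001]
force: [-0.1, -0.4, -0.4]
gripper_width: 0.0213
grip_force: 58.8
```

```bash
python3 - <<'E'
from h import *
plan(.5705,-.1035,.213,180,6)
T,s=pose(); sd=vision.read_camera("side"); wr=vision.read_camera("wrist"); print(s["gripper_width"],s["grip_force"])
for c in ("wrist","side"):
  for n in ("pin_grip","pin_collar"): print(c,n,[(np.round(d["location"],4).tolist(),round(float(d["confidence"]),2)) for d in spot_point(c,n)[:2]])
E
```

```text
pos [ 0.4662 -0.3033  0.214 ] head 179.8 q6 -39.5 D mm [104.3 199.8  -1. ] roll -0.2
[np.float64(-1.73), np.float64(3.33), np.float64(0.02), np.float64(-0.03)]
[np.float64(-1.73), np.float64(3.33), np.float64(0.02), np.float64(-0.03)]
[np.float64(-1.73), np.float64(3.33), np.float64(0.02), np.float64(-0.03)]
[np.float64(-1.73), np.float64(3.33), np.float64(0.02), np.float64(-0.03)]
[np.float64(-1.74), np.float64(3.33), np.float64(0.02), np.float64(-0.03)]
[np.float64(-1.74), np.float64(3.33), np.float64(0.02), np.float64(-0.03)]
0.02127511636599119 58.83399546146393
wrist pin_grip [([0.4639, -0.304, 0.2294], 0.77)]
wrist pin_collar [([0.4639, -0.3064, 0.2037], 0.91)]
side pin_grip [([0.4662, -0.3008, 0.2229], 0.65)]
side pin_collar [([0.4627, -0.3052, 0.1969], 0.57), ([0.7344, 0.32, -0.002], 0.49)]
```

>>> carry_out --pt "-2.4 3.3 0 0 1.5" --pt "-2.4 3.3 0 0 1.5" --pt "-2.4 3.3 0 0 1.5" --pt "-2.4 3.4 0 0 1.5" --pt "-2.4 3.4 0 0 1.5"

```text
t: 18.23
position: [0.5865, -0.1356, 0.2103]
tool_rot: [-0.005, -3.138, -0.002]
force: [0.5, -0.5, -1.1]
gripper_width: 0.0211
grip_force: 59.0
```

>>> carry_out --pt "-2.4 3.3 0 0 1.5" --pt "0 0 0 0 1.5" --pt "0 0 0 0 1.5"

```text
t: 18.6
position: [0.6101, -0.1041, 0.2109]
tool_rot: [-0.004, -3.138, -0.001]
force: [-0.4, -0.6, -0.8]
gripper_width: 0.0216
grip_force: 59.0
```

```bash
python3 - <<'E'
from h import *
T,s=pose(); im=vision.read_camera("wrist"); np.save("w6.npy",im); np.save("T6.npy",T)
t=vision.read_camera("top");np.save("t6.npy",t)
print(s["position"],head(T[:3,:3]))
K,d,M=cam("wrist",T)
P=np.array([[.5705,-.1035,.104],[*T[:2,3],.145]]); uv=cv2.projectPoints(P,cv2.Rodrigues(np.linalg.inv(M)[:3,:3])[0],np.linalg.inv(M)[:3,3],K,d)[0].reshape(-1,2); print(uv.round(1))
u,v=uv[0].astype(int); c=im[max(v-60,0):v+60,u-60:u+60]
cv2.imwrite("pics/e6.png",np.hstack([cv2.resize(im,(533,400)),cv2.resize(c,(int(c.shape[1]*2),int(c.shape[0]*2)),interpolation=cv2.INTER_CUBIC) if c.shape[0]==200 else cv2.resize(cv2.copyMakeBorder(c,0,120-c.shape[0],0,120-c.shape[1],cv2.BORDER_CONSTANT),(240,400))])[:,:,::-1])
for n in ("bridge_eye","post_eye","pin_collar","pin_grip"): print(n,[(np.round(d["location"],4).tolist(),round(float(d["confidence"]),2)) for d in spot_point("wrist",n)[:2]])
E
```

```text
[ 0.61007092 -0.10408744  0.21088106] 179.8420386425867
[[280.  158.2]
 [279.4 216.6]]
bridge_eye [([0.5673, -0.1026, 0.1032], 0.79)]
post_eye [([0.5721, -0.1064, 0.0863], 0.84)]
pin_collar [([0.5692, -0.1032, 0.1063], 0.66), ([0.6096, -0.1013, 0.193], 0.61)]
pin_grip [([0.6073, -0.1041, 0.2179], 0.63), ([0.5658, -0.1035, 0.1019], 0.29)]
```

View pics/e6.png

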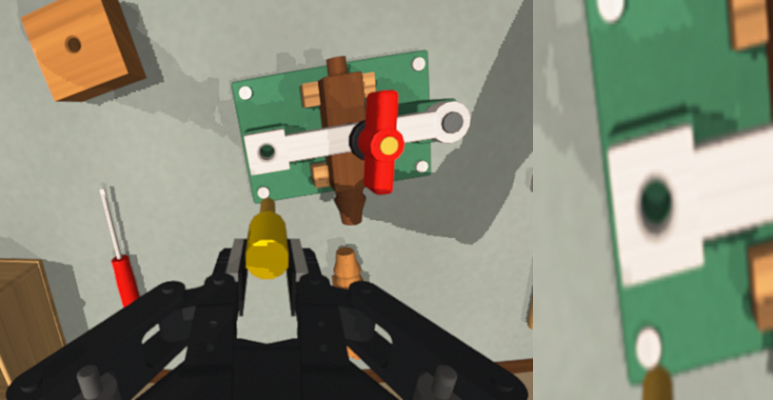

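The wrist picture shows the bridge's eye with the post's hole dark behind it, at (281,158) in full pixels. The wing lies crosswise and is clear. The pin's tip is at about (280,209), and its bright head top is at about (281,271). I'll solve for the pin's offset in the hand.

```bash
python3 - <<'E'
from h import *
from scipy.optimize import least_squares
im=np.load("w6.npy");T=np.load("T6.npy")
h=cv2.cvtColor(im,cv2.COLOR_RGB2HSV).astype(int)
y=(abs(h[...,0]-28)<6)&(h[...,1]>140); y[:,:240]=0;y[:,320:]=0;y[:195]=0;y[300:]=0
print("rows yellow-ish:",[(r,*( (np.where(y[r])[0])[[0,-1]]),int(h[r,280,2])) for r in range(200,300,4) if y[r].any()])
print("col280 V,H rows200-230",[(r,h[r,280].tolist()) for r in range(202,228,2)])
b=y&(h[...,2]>200); print("bright",b.sum(),np.argwhere(b).mean(0)[::-1], np.argwhere(b).min(0),np.argwhere(b).max(0))
# hole
hs=h[140:178,262:300]; d=(hs[...,2]<110); n,l,st,ce=cv2.connectedComponentsWithStats(d.astype(np.uint8)); print([(s.tolist(),(c+[262,140]).round(1).tolist()) for s,c in zip(st[1:],ce[1:]) if s[4]>20])
E
```

```text
rows yellow-ish: [(208, np.int64(282), np.int64(282), 112), (224, np.int64(272), np.int64(288), 130), (228, np.int64(267), np.int64(294), 131), (232, np.int64(265), np.int64(296), 130), (236, np.int64(263), np.int64(298), 129), (240, np.int64(262), np.int64(298), 128), (244, np.int64(262), np.int64(299), 125), (248, np.int64(261), np.int64(300), 126), (252, np.int64(260), np.int64(300), 225), (256, np.int64(259), np.int64(301), 236), (260, np.int64(258), np.int64(302), 170), (264, np.int64(258), np.int64(302), 170), (268, np.int64(258), np.int64(302), 169), (272, np.int64(258), np.int64(302), 168), (276, np.int64(258), np.int64(302), 169), (280, np.int64(258), np.int64(302), 167), (284, np.int64(262), np.int64(298), 205), (288, np.int64(265), np.int64(293), 203), (292, np.int64(274), np.int64(286), 198)]
col280 V,H rows200-230 [(202, [13, 19, 248]), (204, [13, 18, 249]), (206, [16, 34, 233]), (208, [20, 128, 112]), (210, [20, 193, 107]), (212, [20, 184, 108]), (214, [20, 182, 109]), (216, [20, 182, 109]), (218, [19, 183, 107]), (220, [20, 183, 102]), (222, [24, 243, 127]), (224, [24, 255, 130]), (226, [24, 251, 125])]
bright 290 [274.94137931 274.49310345] [252 261] [291 288]
[([11, 12, 15, 15, 179], [279.8, 159.0])]
```

```bash
python3 - <<'E'
from h import *
from scipy.optimize import least_squares
T=np.load("T6.npy"); K,d,M=cam("wrist",np.eye(4)); iM=np.linalg.inv(M); print(K[0,0])
pr=lambda P:cv2.projectPoints(np.array(P,float).reshape(-1,3),cv2.Rodrigues(iM[:3,:3])[0],iM[:3,3],K,d)[0].reshape(-1,2)
f=lambda p:(pr([[p[0],p[1],p[2]],[p[0]+.003,p[1],p[2]+.099],[p[0],p[1]-.012,p[2]],[p[0],p[1]+.012,p[2]]])-np.array([[280,272],[281,207],[258,270],[302,270]])).ravel()*np.array([1,1,1,1,1,0,1,0])
r=least_squares(f,[0,0,-.03],x_scale=.01); print("head top in tool",r.x.round(4),r.fun.round(1))
u=np.linalg.inv(T)
g=ground("wrist",[[279.8,159.0]],.104,T)[0]; print("hole world",g.round(4)," in tool",(u@np.r_[g,1])[:3].round(4))
K,d,M=cam("top"); t=np.load("t6.npy"); h=cv2.cvtColor(t,cv2.COLOR_RGB2HSV)[225:255,345:375,2]; n,l,st,ce=cv2.connectedComponentsWithStats((h<75).astype(np.uint8)); print([(s.tolist(),(c+[345,225]).tolist(),ground("top",c+[345,225],.104).round(4).tolist()) for s,c in zip(st[1:],ce[1:]) if s[4]>8])
E
```

```text
303.9749645332711
head top in tool [-0.0015  0.0007 -0.0174] [ 0.2 -0.9 -0.7  1.5 -1.1  0.   1.4  0. ]
hole world [ 0.5712 -0.1037  0.104 ]  in tool [0.0385 0.0003 0.107 ]
[([0, 5, 6, 6, 24], [346.9166666666667, 232.625], [[0.5854, -0.0794, 0.104]]), ([12, 12, 6, 6, 29], [359.2758620689655, 239.27586206896552], [[0.5714, -0.1052, 0.104]]), ([0, 22, 8, 5, 32], [348.28125, 249.21875], [[0.5505, -0.0816, 0.104]])]
```

>>> carry_out --pt "2 0 0 0 1.5" --pt "2 0.05 0 0 1.5" --pt "0 0 0 0 1.5" --pt "0 0 1.0 0 1.5" --pt "0 0 1.0 0 1.5"

```text
t: 19.52
position: [0.5719, -0.1038, 0.1918]
tool_rot: [0.005, 3.141, -0.0]
force: [-0.3, -0.6, -0.8]
gripper_width: 0.0211
grip_force: 59.0
```

>>> carry_out --pt "0 0 0.5 0 1.5" --pt "0 0 0.5 0 1.5" --pt "0 0 0 0 1.5"

```text
t: 19.9
position: [0.5711, -0.1035, 0.1819]
tool_rot: [-0.005, -3.141, -0.0]
force: [0.5, 0.9, -0.7]
gripper_width: 0.0214
grip_force: 59.0
```

>>> carry_out --pt "0 0 0.5 0 1.5" --pt "0 0 0.5 0 1.5" --pt "0 0 0 0 1.5"

```text
t: 20.27
position: [0.5711, -0.1035, 0.172]
tool_rot: [-0.005, -3.141, -0.0]
force: [0.9, 0.4, -1.4]
gripper_width: 0.0213
grip_force: 59.0
```

>>> carry_out --pt "0 0 0.5 0 1.5" --pt "0 0 0.5 0 1.5" --pt "0 0 0.5 0 1.5" --pt "0 0 0 0 1.5"

```text
t: 20.78
position: [0.5712, -0.1036, 0.1569]
tool_rot: [-0.005, -3.141, 0.0]
force: [1.7, -0.1, -1.9]
gripper_width: 0.0213
grip_force: 59.0
```

>>> carry_out --pt "0 0 0.6 0 1.5" --pt "0 0 0.6 0 1.5" --pt "0 0 0.6 0 1.5" --pt "0 0 0 0 1.5"

```text
t: 21.28
position: [0.5711, -0.1036, 0.1387]
tool_rot: [-0.005, -3.141, -0.0]
force: [0.9, -0.6, -1.6]
gripper_width: 0.021
grip_force: 58.9
```

Sliding freely. Next the last 8 mm, until it seats.

>>> carry_out --pt "0 0 0.3 0 1.5" --pt "0 0 0.3 0 1.5" --pt "0 0 0 0 1.5"

```text
t: 21.65
position: [0.5713, -0.1036, 0.1332]
tool_rot: [-0.005, -3.141, -0.0]
force: [2.4, -0.0, -2.0]
gripper_width: 0.021
grip_force: 58.9
```

>>> carry_out --pt "0 0 0.3 0 1.5" --pt "0 0 0.2 0 1.5" --pt "0 0 0 0 1.5"

```text
t: 22.02
position: [0.5713, -0.1037, 0.1283]
tool_rot: [-0.005, -3.142, 0.0]
force: [2.3, 0.4, -2.7]
gripper_width: 0.0214
grip_force: 58.9
```

>>> carry_out --pt "0 0 0.3 0 1.5" --pt "0 0 0 0 1.5"

```text
t: 22.28
position: [0.5713, -0.1036, 0.1253]
tool_rot: [-0.005, -3.142, 0.0]
force: [1.8, 0.1, -1.0]
gripper_width: 0.0214
grip_force: 58.9
```

>>> carry_out --pt "0 0 0.3 0 1.5" --pt "0 0 0 0 1.5"

```text
t: 22.52
position: [0.5713, -0.1037, 0.1223]
tool_rot: [-0.005, -3.142, 0.0]
force: [2.1, -1.3, -1.7]
gripper_width: 0.0214
grip_force: 58.9
```

>>> carry_out --pt "0 0 0.2 0 1.5" --pt "0 0 0 0 1.5"

```text
t: 22.78
position: [0.5721, -0.1037, 0.1215]
tool_rot: [0.005, 3.14, -0.0]
force: [1.8, 0.1, 3.6]
gripper_width: 0.0211
grip_force: 59.5
```

```bash
python3 - <<'E'
from h import *
T,s=pose(); print(s["force"].round(1))
for c in ("wrist","side"):
  im=vision.read_camera(c)
  for n in ("pin_grip","pin_collar"): print(c,n,[(np.round(d["location"],4).tolist(),round(float(d["confidence"]),2)) for d in spot_point(c,n)[:2]])
E
```

```text
[1.8 0.1 3.6]
wrist pin_grip [([0.5697, -0.0999, 0.1283], 0.98)]
wrist pin_collar [([0.5713, -0.1048, 0.1016], 0.61), ([0.5595, -0.0153, 0.0404], 0.31)]
side pin_grip [([0.5742, -0.1023, 0.1291], 0.55)]
side pin_collar [([0.5718, -0.1063, 0.1062], 0.51)]
```

>>> carry_out --pt "0 0 0.4 0 1.5" --pt "0 0 0 0 1.5"

```text
t: 23.32
position: [0.5732, -0.1036, 0.1211]
tool_rot: [0.004, 3.137, -0.001]
force: [-3.2, 2.9, 22.1]
gripper_width: 0.0212
grip_force: 61.5
```

>>> carry_out --pt "0 0 -0.4 0 1.5" --pt "0 0 0 0 4" --pt "0 0 0 0 4" --pt "0 0 0 0 4" --pt "0 0 -2 0 4"

```text
t: 23.95
position: [0.5689, -0.1029, 0.1381]
tool_rot: [-0.005, -3.136, -0.003]
force: [-0.2, -0.5, -0.4]
gripper_width: 0.0399
grip_force: 0.0
```

>>> carry_out --pt "0 0 -4 0 5" --pt "0 0 -4 0 6" --pt "0 0 0 0 6"

```text
t: 24.32
position: [0.5738, -0.1044, 0.2242]
tool_rot: [0.005, 3.135, -0.003]
force: [1.5, 0.1, -0.5]
gripper_width: 0.0601
grip_force: 0.0
```

```bash
python3 - <<'E'
from h import *
plan(.558,-.0195,.225,180,3)
for c in ("side","wrist"):
  im=vision.read_camera(c)
  for n in ("pin_grip","pin_collar","knob_grip","foot"): print(c,n,[(np.round(d["location"],4).tolist(),round(float(d["confidence"]),2)) for d in spot_point(c,n)[:1]])
E
```

```text
pos [ 0.5738 -0.1044  0.2242] head 179.8 q6 -16.5 D mm [-15.8  84.9   0.8] roll -0.2
[np.float64(0.53), np.float64(2.83), np.float64(-0.03), np.float64(-0.06)]
[np.float64(0.53), np.float64(2.83), np.float64(-0.03), np.float64(-0.06)]
[np.float64(0.53), np.float64(2.83), np.float64(-0.03), np.float64(-0.06)]
side pin_grip [([0.5735, -0.1018, 0.1274], 0.69)]
side pin_collar [([0.5724, -0.1052, 0.1073], 0.8)]
side knob_grip [([0.5559, -0.021, 0.1502], 0.95)]
side foot [([0.5593, -0.0211, 0.071], 0.71)]
wrist pin_grip [([0.5685, -0.1038, 0.1278], 0.7)]
wrist pin_collar [([0.5733, -0.1037, 0.1024], 0.61)]
wrist knob_grip [([0.5531, -0.0145, 0.1541], 0.73)]
wrist foot [([0.554, -0.0241, 0.0755], 0.92)]
```

>>> carry_out --pt "0.5 2.8 0 1 6" --pt "0.5 2.8 0 1 5" --pt "0.5 2.9 0 1 5" --pt "0 0 0 0 5" --pt "0 0 0 0 5"

```text
t: 25.45
position: [0.5583, -0.0187, 0.2204]
tool_rot: [0.086, 3.14, -0.001]
force: [0.7, -0.5, 0.2]
gripper_width: 0.0503
grip_force: 0.0
```

```bash
python3 - <<'E'
from h import *
T,s=pose(); im=vision.read_camera("wrist")
h=cv2.cvtColor(im,cv2.COLOR_RGB2HSV).astype(int); m=((h[...,0]<8)|(h[...,0]>172))&(h[...,1]>150)&(h[...,2]>70)
n,l,st,ce=cv2.connectedComponentsWithStats(m.astype(np.uint8)); i=1+np.argmax([s_[4] if 150<c[0]<400 else 0 for s_,c in zip(st[1:],ce[1:])]); print(st[i])
m=l==i; r0,hh=st[i][1],st[i][3]; rr=[r0+5,r0+hh//4,r0+3*hh//4,r0+hh-6]; px=[[np.where(m[r])[0][[0,-1]].mean(),r] for r in rr]; print(px)
g=ground("wrist",px,.166,T); v=g[0]-g[-1]; print("wing heading",np.degrees(np.arctan2(v[1],v[0])).round(1),g.round(4))
plan(.5585,-.0195,.146,-177.2,1)
E
```

```text
[ 262  166   34   99 2035]
[[np.float64(274.0), np.int32(171)], [np.float64(275.5), np.int32(190)], [np.float64(281.0), np.int32(240)], [np.float64(283.0), np.int32(259)]]
wing heading -177.7 [[ 0.5206 -0.0204  0.166 ]
 [ 0.5344 -0.0201  0.166 ]
 [ 0.5732 -0.0183  0.166 ]
 [ 0.5891 -0.0177  0.166 ]]
pos [ 0.5583 -0.019   0.2205] head 176.8 q6 -5.4 D mm [  0.2  -0.5 -74.5] roll -6.0
[np.float64(-0.02), np.float64(-0.05), np.float64(7.45), np.float64(-6.0)]
```

>>> carry_out --pt "0 -0.05 2.5 -5.5 5" --pt "0 0 2.5 0 5" --pt "0 0 1.5 0 5" --pt "0 0 0.9 0 5" --pt "0 0 0 0 5"

```text
t: 26.12
position: [0.5579, -0.019, 0.1461]
tool_rot: [0.063, -3.14, -0.0]
force: [-0.9, 0.1, -0.1]
gripper_width: 0.0501
grip_force: 0.0
```

>>> carry_out --pt "0 0 0 0 1" --pt "0 0 0 0 1" --pt "0 0 0 0 1" --pt "0 0 0 0 1" --squeeze 60

```text
t: 26.62
position: [0.559, -0.0196, 0.1477]
tool_rot: [-0.064, 3.139, -0.003]
force: [-0.1, -2.9, 4.7]
gripper_width: 0.0126
grip_force: 59.0
```

```bash
python3 - <<'E'
from h import *
T,s=pose(); print(head(T[:3,:3]),s["torque"].round(2),s["force"].round(1))
E
```

```text
-177.6779758123144 [-0.68  0.15  0.06] [-0.1 -2.9  4.7]
```

>>> carry_out --pt "0 0 0.1 -10 1" --pt "0 0 0.1 -10 1" --pt "0 0 0.1 -10 1" --pt "0 0 0.1 -10 1" --pt "0 0 0 0 1"

```text
t: 27.25
position: [0.5587, -0.0187, 0.1437]
tool_rot: [-1.135, 2.928, -0.001]
force: [-1.0, -1.5, 5.4]
gripper_width: 0.0124
grip_force: 59.1
```

```bash
cat > st.py <<'E'
from h import *
T,s=pose(); print(head(T[:3,:3]),s["torque"].round(2),s["force"].round(1),s["gripper_width"],s["position"].round(4),np.degrees(s["q"]).round())
E
python3 st.py
```

```text
-137.6008979707349 [-0.25  0.33  0.12] [-1.  -1.5  5.4] 0.012402994966463679 [ 0.5587 -0.0187  0.1437] [ -9.  12. -16.  62.   0. -51.]
```

>>> carry_out --pt "0 0 0.1 -10 1" --pt "0 0 0 0 1"

```text
t: 27.5
position: [0.5586, -0.0186, 0.1427]
tool_rot: [-1.386, 2.817, -0.0]
force: [-1.3, -0.7, 5.7]
gripper_width: 0.0123
grip_force: 59.1
```

```bash
python3 st.py
```

```text
-127.59847241587238 [-0.24  0.37  0.15] [-1.3 -0.7  5.7] 0.012320048769989185 [ 0.5586 -0.0186  0.1427] [ -9.  12. -16.  62.   0. -61.]
```

>>> carry_out --pt "0 0 0.1 -10 1" --pt "0 0 0 0 1"

```text
t: 27.75
position: [0.5584, -0.0184, 0.1417]
tool_rot: [-1.627, 2.686, 0.0]
force: [-1.9, -0.9, 8.7]
gripper_width: 0.0125
grip_force: 59.2
```

```bash
python3 st.py
```

```text
-117.59496020656172 [-0.12  0.47  0.14] [-1.9 -0.9  8.7] 0.012454545336177694 [ 0.5584 -0.0184  0.1417] [ -9.  12. -16.  62.   0. -71.]
```

>>> carry_out --pt "0 0 0.1 -10 1" --pt "0 0 0 0 1"

```text
t: 28.0
position: [0.5581, -0.0184, 0.1407]
tool_rot: [-1.855, 2.534, 0.001]
force: [-2.4, -0.6, 7.1]
gripper_width: 0.0128
grip_force: 59.2
```

```bash
python3 st.py; python3 - <<'E'
from h import *
im=vision.read_camera("side"); print([(n,np.round(spot_point("side",n)[0]["location"],4)) for n in ("knob_grip","foot","leg")])
E
```

```text
-107.59122094161702 [-0.13  0.59  0.14] [-2.4 -0.6  7.1] 0.012824096141954523 [ 0.5581 -0.0184  0.1407] [ -9.  12. -16.  62.   0. -81.]
[('knob_grip', array([ 0.5538, -0.023 ,  0.1433])), ('foot', array([ 0.5585, -0.0195,  0.0631])), ('leg', array([ 0.5582, -0.0168,  0.0258]))]
```

>>> carry_out --pt "0 0 0.1 -10 1" --pt "0 0 0 0 1"

```text
t: 28.45
position: [0.558, -0.0183, 0.1404]
tool_rot: [-2.067, 2.364, 0.001]
force: [-5.1, -0.4, 11.5]
gripper_width: 0.0124
grip_force: 59.8
```

```bash
python3 st.py
```

```text
-97.68325383864051 [ 0.04  0.96 -0.3 ] [-5.1 -0.4 11.5] 0.012397369721844255 [ 0.558  -0.0183  0.1404] [ -9.  12. -16.  62.   0. -91.]
```

>>> carry_out --pt "0 0 0.05 -5 1" --pt "0 0 0 0 1"

```text
t: 28.7
position: [0.558, -0.0183, 0.1403]
tool_rot: [-2.166, 2.274, 0.001]
force: [-5.2, 0.9, 13.7]
gripper_width: 0.0125
grip_force: 60.5
```

```bash
python3 st.py
```

```text
-92.77678304715738 [ 0.1   1.18 -0.67] [-5.2  0.9 13.7] 0.012451657040816055 [ 0.558  -0.0183  0.1403] [ -9.  12. -16.  62.   0. -96.]
```

>>> carry_out --pt "0 0 0.05 -5 1" --pt "0 0 0 0 1"

```text
t: 28.95
position: [0.5579, -0.0183, 0.1402]
tool_rot: [-2.262, 2.178, 0.001]
force: [-5.6, 0.7, 15.1]
gripper_width: 0.0124
grip_force: 61.5
```

```bash
python3 st.py
```

```text
-87.83586201730803 [ 0.15  1.36 -0.91] [-5.6  0.7 15.1] 0.0123928152050828 [ 0.5579 -0.0183  0.1402] [  -9.   12.  -16.   62.    0. -101.]
```

The torque rose from 0.14 to 0.9 N m over the last 15–20° of turning, so the foot is firmly down. Letting go.

>>> carry_out --pt "0 0 -0.2 0 1" --pt "0 0 0 0 4" --pt "0 0 0 0 4.5" --pt "0 0 0 0 4.5" --pt "0 0 -2 0 4.5"

```text
t: 29.58
position: [0.5562, -0.0185, 0.1574]
tool_rot: [2.264, -2.174, -0.006]
force: [-0.0, -0.4, -0.0]
gripper_width: 0.0449
grip_force: 0.0
```

>>> carry_out --pt "0 0 -4 0 5" --pt "0 0 -5 0 5" --pt "-5 0 -2 0 5" --pt "-5 0 0 0 5" --pt "0 0 0 0 5"

```text
t: 30.2
position: [0.5538, 0.0837, 0.2696]
tool_rot: [-2.271, 2.17, 0.0]
force: [0.1, -1.2, 0.1]
gripper_width: 0.0501
grip_force: 0.0
```

```bash
python3 st.py; python3 - <<'E'
from h import *
im={c:vision.read_camera(c) for c in ("side","top","wrist")}
for c in im:
  print(c,[(n,np.round(d[0]["location"],4).tolist(),round(d[0]["confidence"],2)) for n in ("knob_grip","foot","leg","pin_grip","pin_collar","bridge_eye") for d in [spot_point(c,n)] if d])
cv2.imwrite("pics/f7.png",np.hstack([cv2.resize(im["side"][150:300,170:330],(400,375)),cv2.resize(im["wrist"],(400,375))])[:,:,::-1])
E
```

```text
-87.40695922531695 [-0.02 -0.01 -0.05] [ 0.1 -1.2  0.1] 0.050120666415671505 [0.5538 0.0837 0.2696] [  2.   8.  -5.  77.   0. -91.]
side [('knob_grip', [0.5544, -0.0226, 0.1436], 0.77), ('leg', [0.5571, -0.0175, 0.027], 0.97), ('pin_grip', [0.4636, -0.3042, 0.052], 0.72), ('pin_collar', [0.5774, -0.1022, 0.128], 0.69), ('bridge_eye', [0.5731, -0.1016, 0.1049], 0.71)]
top [('knob_grip', [0.5532, -0.0191, 0.1414], 0.55), ('foot', [0.5537, -0.0171, 0.0623], 0.81), ('leg', [0.563, -0.0205, 0.0215], 0.97), ('pin_grip', [0.5694, -0.1046, 0.129], 0.72), ('bridge_eye', [0.457, 0.3008, -0.0012], 0.73)]
wrist [('knob_grip', [0.5532, -0.021, 0.1438], 0.86), ('foot', [0.5552, -0.0244, 0.0653], 0.65), ('leg', [0.5622, -0.0194, 0.0217], 0.59)]
```

View pics/f7.png

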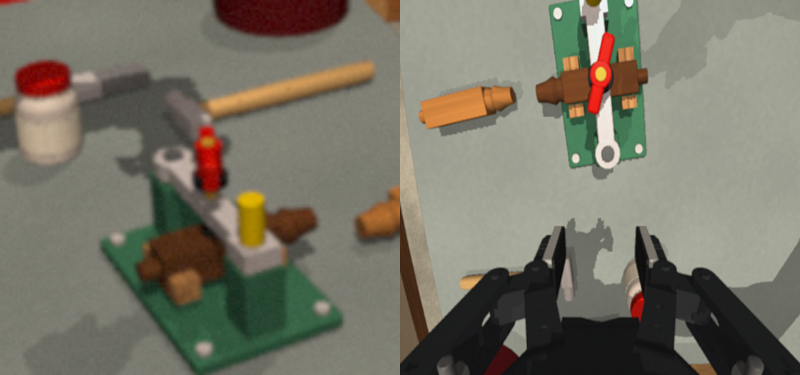

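The final picture shows the bridge shut, with the yellow head of the pin seated on the bridge's end at (252,220). The screw is down, its wing at (208,155), and the leg lies in its cradle at (190,255). The neighbours look untouched and the gripper is clear.

```bash
python3 -c "
from rig import bot
print(bot.hand_in())"
```

```text
the job is handed in; nothing more can be done
None
```

I handed the job in at about 30 s of robot time: bridge shut to its stop, pin fully home, then the screw run down firmly (about 0.9 N m) onto the leg, which still lies in its cradle; no verdict came back.

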